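# Set up the drip feed of a lens polishing station

## Robot

A 6-joint arm with a two-finger parallel gripper is mounted at the origin on the work surface. World frame = base frame: x ahead of the robot, y to its left, z up, the work surface at z = 0. Lengths are in mm, angles in rad, forces in N, time in s.
With the tool pointing down it reaches from about 400 to 925 mm from the base axis. Payload 12.5 kg.
Tool frame: the origin (TCP) lies at the very end of the fingers, on their centre line; the grasp point (between the pads) lies behind it (env.grip_depth is the z of the grasp point in the tool frame, in mm); z points along the fingers, y is the line along which they close (so a half turn about z gives the same grasp; the last joint's range is limited). The gripper opens to 95 mm and grips with 3 to 60 N. Pads are 20 mm wide; open, the fingers measure 119 mm over their backs; the gripper's body (75 mm by 180 mm) begins 59 mm behind the grasp point.
Start: joints at [1.173, 0.491, 1.559, -0, 1.092, -0.106], TCP at [179.781, 598.603, 214.661] pointing down, gripper open.
Joint ranges: [-3.1, 3.1], [-0.84, 2.19], [0.05, 2.79], [-1.13, 4.28], [0.06, 2.93], [-2.69, 2.69]. Speed limits (rad/s): [2.22, 2.22, 2.79, 3.14, 3.14, 3.14].

## Interface

Orientations are given as [roll, pitch, yaw] about the fixed x, y, z axes, in that order (R = Rz(yaw) Ry(pitch) Rx(roll)).
In Python, from cell import env, optics gives the robot as it stands.
- The arm moves only by the tool step_arm, never from a script. Its argument "moves" is a list of rows, each an object of numbers: "tx", "ty", "tz": the shift along the tool's x, y, z in mm; "roll": the turn about the tool's z in rad. In form: [{"tx": .., "ty": .., "tz": .., "roll": ..}, ...]. A call has 1 to 12 rows; each row is the pose to reach, as a shift and turn from the pose commanded when the call began, along the tool's axes at that moment; what a row does not reach only later rows make up. A row lasts 1/12 s, in which the tool goes at most 41.7 mm and 7.16 degrees, less where a joint would pass 70% of its speed; a pose out of reach is approached as far as the arm can. A call with a gripper value outside its range is refused whole. "grip" is the finger opening in mm, from 0 to 95.1, set as the call begins (left out, the last holds). The fingers move at their own pace and stop on an object; the grip force is fixed at half the most. Time passes only in rows, so rows that repeat a pose let the fingers close. It gives the time, the measured TCP pose, the force, the opening and the grip force at its end, in the units of the state.
- env.state(): the state, without advancing time (a new reading comes with each control period).
- optics.read_camera(name): name is "scene" or "top" or "wrist"; returns a dict with "pixels" (384x512x3 uint8, blue, green, red), "mtx" (3x3 intrinsics, pixels), "view" (4x4, takes a point from world to camera coordinates). Camera axes: x right, y down, z forward; pixel columns grow to the right and rows downward; lengths in mm; the calibration is good to about 2 mm. The wrist camera is an equidistant fisheye: a pixel r from the principal point sees the ray r / f radians off the axis. A picture is of the moment at which its call begins. There is no depth.
- env.job_done(): hands the job in; it is judged then, once.
The state is a dict: "t": time; "joints": joint angles; "qvel": joint speeds; "tau": joint torques, N m; "eef_pos": TCP position; "tcp_rot": TCP orientation; "ft_force": force on the tool from outside, world axes, zero at the start; "moment": the same for the moment, N m; "opening": opening from 0.0 (shut) to 1.0 (fully open); "grip_force": force on a finger pad.
Only numpy, scipy, OpenCV 4.12 (cv2) and the standard library are available. Lean on these libraries where they do the work, as an engineer would, in place of code of your own. Each camera call takes 0.05 s, during which the arm holds its last target. There are 200 camera calls.

## Task

Lift the green lens holder into the guide, without dropping it, with its lens end towards the bridge, and slide it along under the bridge until it touches the red end stop. Then turn the drip valve's black handle until its red pointer lines up with the yellow mark on the dial, and last of all open the red-handled supply valve fully, so that its lever lies in line with the pipe. Leave the yellow holder and everything else where it stands.

Things in the scene. Friction and masses are not known exactly. Their poses are not given: they have to be found in the camera images.
- station: The fixed drip station; sizes in mm in its own frame (origin on the table under the centre of the guide; x along the guide towards the end stop, z up). Guide: floor z = 8, straight channel from x = -125 to the red stop's face at x = 115, 64 wide between steel rails (tops z = 20) with lips flaring outwards up to z = 31; open above and at the -x end.
- guide_mouth (a point): Middle of the guide's open end nearest the robot, on its floor (8 above the table); x points along the guide to the stop. Drip valve axis: 75 along x and -140 in y from here; supply valve axis: 75 and -280.
- bridge (a point): Middle of the underside of the green bridge across the guide, 54 above the table and 35 before the stop; the bridge is 40 (x) x 126 (y) x 14 thick, with a brass spout reaching 8 below it. The outlet pipe comes to its -y end.
- pipe (a point): A point on the axis of the copper supply pipe, 16 thick, which runs along the station's y, 25 above the table, from the drip valve through the supply valve to the cream tank (diameter 130, 218 high, 150 beyond this point in -y).
- holder_green: The loose green lens holder, about 300 g: flat slide 140 (x) x 56 (y) x 10 high, origin at the centre of its underside. Upright grip post 24 (x) x 16 (y), from z = 10 to z = 70, centred at x = -45. Lens mount diameter 52 with glass lens, centred at x = +40 (the lens end), lens top z = 30. Its centre of mass is near x = -20. At home in the guide its origin is at station x = 45, y = 0, z = 8.
- drip_grip (a point): Centre of the drip valve's black bar handle, on its upright axis; the bar is 62 long (along its x) x 14 wide x 26 high and reaches 13 above and below this point. Its x axis points along the red pointer. The white dial's face lies 33 below this point, radius 48.
- drip_pointer (a point): Tip of the drip handle's small red pointer, 44 from the axis; its x axis points radially outwards along the pointer.
- drip (a joint): Drip valve angle in rad, 0 to 1.8: 0 with the pointer towards the station's -x, growing clockwise seen from above. Stays where it is left.
- setmark: Yellow set mark clipped on the rim of the drip dial (fixed): origin on the valve's axis at dial height, x axis pointing to the mark. The pointer must point the same way. Mark: block 20 x 7 x 6 lying radially at 40 to 60 from the axis.
- mark_tip (a point): Inner end of the yellow mark, 40 from the valve's axis.
- supply_axis (a point): Point on the upright axis of the supply valve, at the mid-height of its lever; x axis points along the lever.
- supply_tip (a point): End of the supply lever, 90 from the axis. Red lever 16 wide, 14 high (7 above and below this point), the red sleeve from 30 to 90 from the axis.
- supply (a joint): Supply valve angle in rad: 0 shut (lever across the pipe, pointing to the station's +x), growing clockwise seen from above to its stop at 1.571, fully open (lever in line with the pipe, pointing to the station's -y, towards the tank).
- holder_yellow: The other lens holder, same shape and size as the green one but yellow; not to be used, leave it alone.
- jar_white: Bystander: tan jar with white lid, diameter 64, height 85, origin centre of underside.
- jar_yellow: Bystander: white jar with yellow lid, diameter 60, height 80, origin centre of underside.
- bottle: Bystander: green bottle, diameter 66, height 220, origin centre of underside.
- pitch_block: Bystander: dark wooden block 65 x 32 x 24, origin centre of underside.
- cup: Bystander: tan open cup, rim diameter 76, height 70, origin centre of underside.
- lap: Bystander: dark cast-iron polishing tool, disc of diameter 80 with a stub, height 45, origin centre of underside.
Things that resemble listed ones, but are neither listed nor needed, are in the scene too. Of the things that look like the holder_green, the smallest one is meant.

How it is judged:
By the outcome, as a careful person would: the job done as asked, in the order asked, and still so for the second after the job is handed in, with the robot touching nothing.
It also fails if it takes over 61 s, if anything falls off the work surface, if the arm or the gripper's body presses on something with over 40 N, if the wrist force passes 120 N, or if a joint passes its speed limit or range.

## Working session

There is one attempt and no reset: what is moved stays moved. The work goes in short steps, Python scripts to look and compute and a tool call to move; the robot and the scene stay as the last step left them, time stands still between calls to the robot, and variables do not carry over. Pictures are saved under pics/ and viewed, at most 12 in all, crops included, and the job is handed in when it is done.

Besides the shell and the picture viewer there is one more tool, called after "Emit:" in YAML: its name, and indented under it one key for each argument. step_arm: Moves the arm, as the interface text tells. Its arguments: {"type":"object","properties":{"moves":{"type":"array"},"grip":{"type":"number"}},"required":["moves"]}

```bash
mkdir -p pics; ls
python3 - <<'E'
from cell import env, optics
import cv2, numpy as np
ims={}
for n in ("scene","top","wrist"):
    r=optics.read_camera(n); cv2.imwrite(f"pics/{n}0.png",r["pixels"]); np.savez(f"pics/{n}0.npz",**r)
    print(n,np.round(r["mtx"],1).tolist(),np.round(r["view"],3).tolist())
for n in("scene","top"):
    cv2.imwrite(f"pics/{n}0b.png",cv2.resize(cv2.imread(f"pics/{n}0.png"),(800,600),interpolation=cv2.INTER_CUBIC))
print(env.state(),env.grip_depth)
E
```

```text
pics
scene [[378.6, 0.0, 252.0], [0.0, 378.6, 195.2], [0.0, 0.0, 1.0]] [[0.649, 0.76, -0.009, -328.236], [0.577, -0.5, -0.646, -186.509], [-0.496, 0.414, -0.763, 1272.482], [0.0, 0.0, 0.0, 1.0]]
top [[387.5, 0.0, 256.3], [0.0, 387.5, 190.6], [0.0, 0.0, 1.0]] [[-0.044, -0.999, -0.002, 63.083], [-0.979, 0.044, -0.201, 467.432], [0.201, -0.007, -0.98, 1036.339], [0.0, 0.0, 0.0, 1.0]]
wrist [[297.3, 0.0, 254.4], [0.0, 297.3, 190.9], [0.0, 0.0, 1.0]] [[0.288, 0.958, -0.001, -624.662], [0.92, -0.276, 0.279, -31.191], [0.267, -0.081, -0.96, 392.394], [0.0, 0.0, 0.0, 1.0]]
{'t': 0.15, 'joints': array([ 1.17339025e+00,  4.91414515e-01,  1.55927642e+00,  2.43340509e-05,
        1.09168914e+00, -1.05613377e-01]), 'qvel': array([ 0.00152589, -0.00057924, -0.00171392,  0.00210629,  0.00117886,
        0.00055705]), 'tau': array([ 1.98896581e-03, -6.12890267e+01, -2.58277506e+01,  6.92756614e-02,
        4.73498006e-02, -6.11456426e-05]), 'eef_pos': array([179.71299571, 598.44133258, 214.21145316]), 'tcp_rot': array([-3.14081189e+00, -1.04473109e-04,  2.84978869e+00]), 'ft_force': array([ 0.34678432, -0.28974008,  0.20142155]), 'moment': array([-0.03616934,  0.05117586, -0.0144625 ]), 'grip_force': 0.0, 'opening': 1.0029799901430714} -18.8
```

View pics/top0b.png

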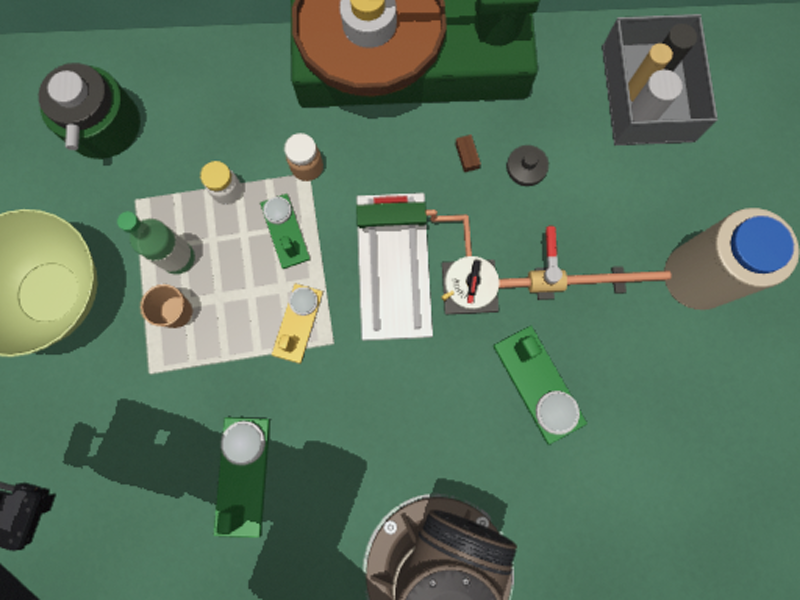

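View pics/scene0b.png

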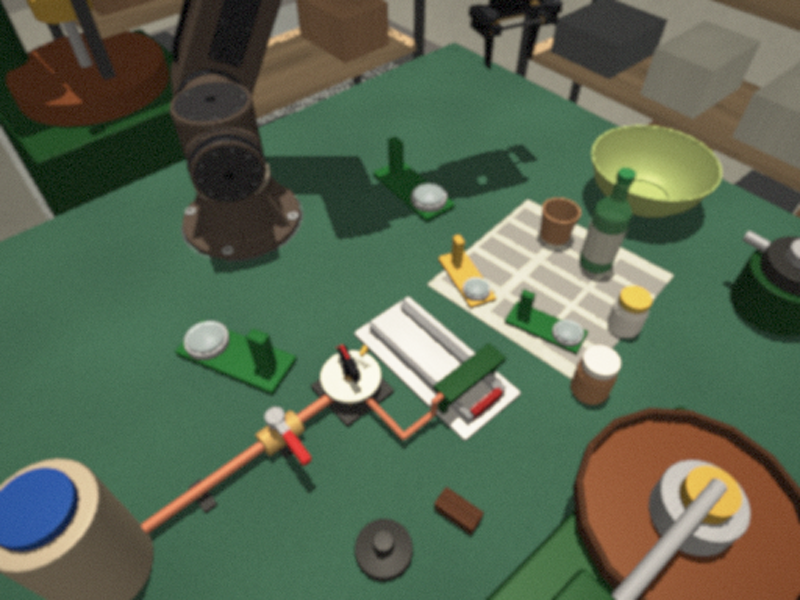

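Top view: three green holders at (800-scale) A = (286,230) on the mat, B = (540,385), C = (243,475). The yellow one at (298,322) is also the same shape. A is the smallest green one, about 75 px long against 110–120 px, so I choose A. The drip dial is at (471,282), with the yellow mark at about (447,296). The supply lever points up from (549,280). A close crop will check the choice and the dial.

Run:
```python
import cv2, numpy as np
t=cv2.imread("pics/top0.png"); s=cv2.imread("pics/scene0.png")
def c(im,x,y,w,h,k): return cv2.resize(im[y:y+h,x:x+w],(w*k,h*k),interpolation=cv2.INTER_CUBIC)
a=c(t,160,115,50,60,5*1); a=cv2.resize(a,(400,300)) if 0 else c(t,160,118,57,60,5)[:, :]
k=np.zeros((600,800,3),np.uint8)
k[:300,:400]=c(t,160,115,80,60,5); k[:300,400:]=c(t,275,155,80,60,5)
k[300:,:400]=c(s,315,180,80,60,5); k[300:,400:]=c(s,195,215,80,60,5)
cv2.imwrite("pics/crop1.png",k)
```

```text
(no output)
```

View pics/crop1.png

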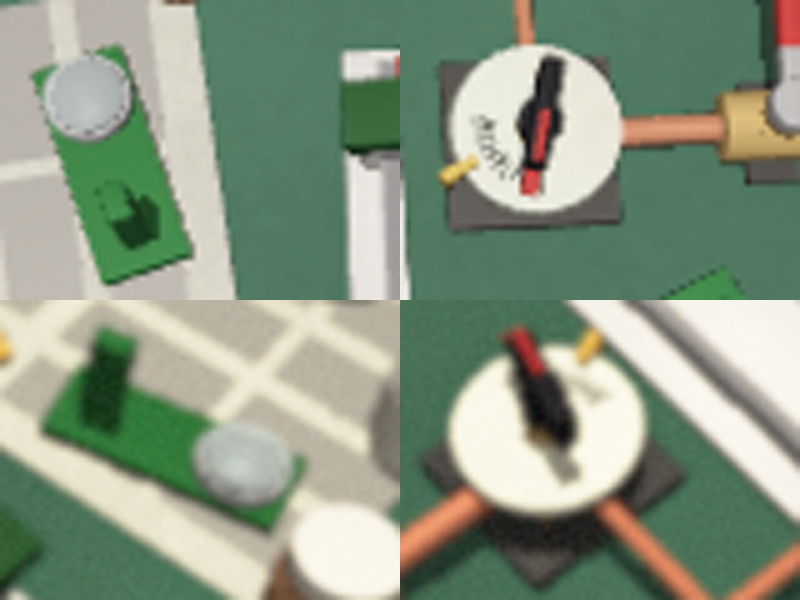

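Crop: A (upper left) is a plain green holder, with its lens at the far end and its post at crop (118,197). The dial shows the red pointer at crop (530,185), towards -x. The yellow mark is at (460,172), about 70° clockwise of it. Next I compute rough positions and the wrist camera geometry.

```bash
cat > h.py <<'E'
import numpy as np, cv2
from scipy.spatial.transform import Rotation as R
from scipy.optimize import least_squares
def load(n):
    r=np.load(f"pics/{n}.npz"); return dict(mtx=r["mtx"],view=r["view"],pixels=r["pixels"],fish=n.startswith("wrist"))
def ray(c,px):
    K=c["mtx"]; d=np.array([(px[0]-K[0,2])/K[0,0],(px[1]-K[1,2])/K[1,1]])
    if c["fish"]:
        th=np.hypot(*d); v=np.array([*(d*np.sinc(th/np.pi)),np.cos(th)])
    else: v=np.array([*d,1.])
    V=c["view"]; A=V[:3,:3]; return -A.T@V[:3,3], A.T@(v/np.linalg.norm(v))
def plane(c,px,z):
    o,d=ray(c,px); return o+d*(z-o[2])/d[2]
def tri(*cp):
    M=np.zeros((3,3)); b=np.zeros(3)
    for c,p in cp:
        o,d=ray(c,p); P=np.eye(3)-np.outer(d,d); M+=P; b+=P@o
    x=np.linalg.solve(M,b); return x,[round(float(np.linalg.norm((np.eye(3)-np.outer(ray(c,p)[1],ray(c,p)[1]))@(x-ray(c,p)[0]))),1) for c,p in cp]
def proj(c,X):
    p=c["view"][:3,:3]@np.asarray(X,float)+c["view"][:3,3]; K=c["mtx"]
    if c["fish"]:
        r=np.hypot(p[0],p[1]); th=np.arctan2(r,p[2]); q=p[:2]/max(r,1e-9)*th
    else: q=p[:2]/p[2]
    return np.array([K[0,0]*q[0]+K[0,2],K[1,1]*q[1]+K[1,2]])
def snap(n,cam="wrist"):
    from cell import optics
    r=optics.read_camera(cam); np.savez(f"pics/{n}.npz",**r); cv2.imwrite(f"pics/{n}.png",r["pixels"])
    cv2.imwrite(f"pics/{n}b.png",cv2.resize(r["pixels"],(800,600),interpolation=cv2.INTER_CUBIC))
E
python3 - <<'E'
from h import *
np.set_printoptions(precision=1,suppress=True)
t,s,w=load("top0"),load("scene0"),load("wrist0")
print("post top",tri((t,(183.6,154.4)),(s,(337.6,187.6))))
for p in [(167,129.4),(184.5,124),(198,166),(181,171.5)]: print("slide",plane(t,p,5+5))
print("lens",plane(t,(177.5,134.3),30))
f=.64
for n,p in dict(gL=(362,339),gR=(433,335),gTR=(425,193),gTL=(357,196)).items(): print(n,plane(t,np.array(p)*f,0))
for n,p in dict(dial=(537,129),mark=(460,172),ptr=(529,190)).items(): print(n,plane(t,np.array([275-80+0,155])*[1,1]+np.array([p[0]/5,p[1]/5]),30))
print("sup axis",plane(t,np.array([552,275])*f,60),plane(t,np.array([551,228])*f,60))
o,d=ray(w,(254.4,190.9)); Rt=R.from_euler("xyz",[-3.1408,0,2.8498]).as_matrix(); T=np.array([179.7,598.4,214.2])
print("cam in tool",Rt.T@(o-T),"axis",Rt.T@d, "xaxis",Rt.T@w["view"][0,:3],"tool axes",Rt)
E
```

```text
post top (array([578.5, 242.3,  71.3]), [2.1, 2.1])
slide [676.5 301.   10. ]
slide [691.2 248.5  10. ]
slide [558.9 209.8  10. ]
slide [544.4 259.8  10. ]
lens [652.2 265.7  30. ]
gL [405.3 116.4   0. ]
gR [407.  -14.9   0. ]
gTR [684.9 -14.6   0. ]
gTL [684.7 117.3   0. ]
dial [496.2 -90.6  30. ]
mark [473.1 -45.1  30. ]
ptr [460.9 -83.7  30. ]
sup axis [ 496.8 -229.2   60. ] [ 584.2 -235.6   60. ]
cam in tool [  79.4    0.1 -170.7] axis [-0.3 -0.   1. ] xaxis [-0.  1.  0.] tool axes [[-1.   0.3 -0. ]
 [ 0.3  1.  -0. ]
 [ 0.  -0.  -1. ]]
```

Emit:
step_arm:
  moves:
    - {"tx": 0,"ty": 0,"tz": -40,"roll": 0}
    - {"tx": -30,"ty": -14,"tz": -65,"roll": -0.1}
    - {"tx": -484,"ty": -227,"tz": -65,"roll": -0.594}
    - {"tx": -484,"ty": -227,"tz": -65,"roll": -0.594}
    - {"tx": -484,"ty": -227,"tz": -65,"roll": -0.594}
    - {"tx": -484,"ty": -227,"tz": -65,"roll": -0.594}
    - {"tx": -484,"ty": -227,"tz": -65,"roll": -0.594}
    - {"tx": -484,"ty": -227,"tz": -65,"roll": -0.594}
    - {"tx": -484,"ty": -227,"tz": -65,"roll": -0.594}
    - {"tx": -484,"ty": -227,"tz": -65,"roll": -0.594}
    - {"tx": -484,"ty": -227,"tz": -65,"roll": -0.594}
    - {"tx": -484,"ty": -227,"tz": -65,"roll": -0.594}

```text
t: 1.15
eef_pos: [508.4, 303.7, 279.6]
tcp_rot: [3.142, -0.0, -2.839]
ft_force: [-0.2, 0.3, 1.1]
opening: 0.999
grip_force: 0.0
```

```bash
python3 -c "
from h import *
snap('wrist1')"
```

Emit:
step_arm:
  moves:
    - {"tx": -24,"ty": -40,"tz": 0,"roll": 0}
    - {"tx": -48,"ty": -80,"tz": 30,"roll": 0}
    - {"tx": -48,"ty": -80,"tz": 70,"roll": 0}
    - {"tx": -48,"ty": -80,"tz": 110,"roll": 0}
    - {"tx": -48,"ty": -80,"tz": 110,"roll": 0}
    - {"tx": -48,"ty": -80,"tz": 110,"roll": 0}

```text
t: 1.7
eef_pos: [575.8, 243.0, 167.3]
tcp_rot: [3.141, -0.006, -2.84]
ft_force: [0.6, 0.7, -0.4]
opening: 0.999
grip_force: 0.0
```

```bash
python3 -c "
from h import *
snap('wrist2')
k=np.zeros((600,800,3),np.uint8)
a=cv2.imread('pics/wrist1.png');b=cv2.imread('pics/wrist2.png')
k[:300,:400]=cv2.resize(a,(400,300));k[:300,400:]=cv2.resize(b,(400,300))
k[300:,:400]=cv2.resize(a[96:288,128:384],(400,300));k[300:,400:]=cv2.resize(b[96:288,128:384],(400,300))
cv2.imwrite('pics/crop2.png',k)
"
```

```text
(no output)
```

View pics/crop2.png

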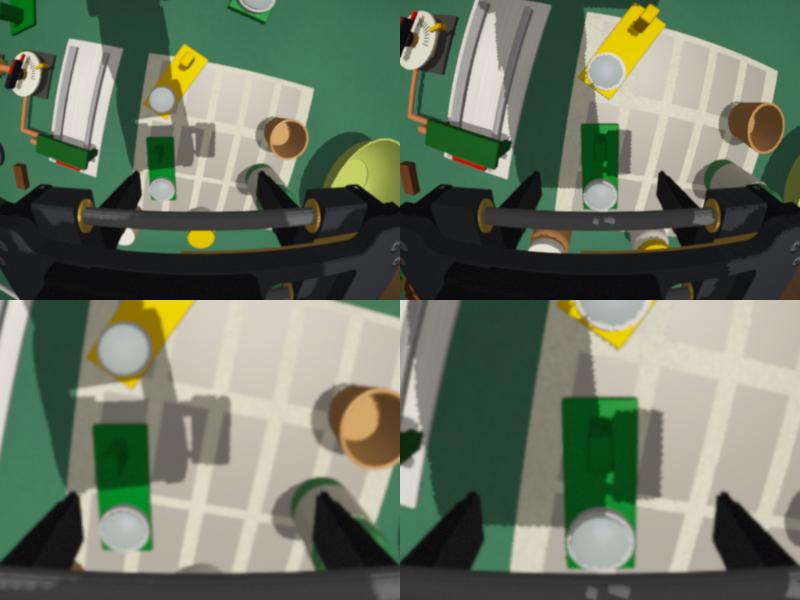

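Both wrist views show the green holder: near-edge corners in view 2 are at about (232,159) and (280,159) px. The lens is at (256,254), on the far side, and the fingers straddle the holder's axis. I fit the pose and draw the model over it.

Run:
```python
from h import *
np.set_printoptions(precision=2,suppress=True)
a,b,t=load("wrist1"),load("wrist2"),load("top0")
A=[(187.5,175.4),(222.7,175.4),(193.9,256),(225.9,256)]
B=[(231.7,158.7),(279.7,158.7),(234.9,267.5),(277.1,267.5)]
for p,q in zip(A,B): print(tri((a,p),(b,q)))
# img left = world -y side? near-left..: order local corners
L=np.array([(-70,-28),(-70,28),(70,-28),(70,28)])
def W(v,l,z): 
    c,s=np.cos(v[2]),np.sin(v[2]); return np.array([v[0]+c*l[0]-s*l[1],v[1]+s*l[0]+c*l[1],z])
def f(v): return np.concatenate([proj(c,W(v,l,10+v[3]))-p for c,P in((a,A),(b,B)) for l,p in zip(L,P)])
r=least_squares(f,[620,255,.3,0],loss="soft_l1"); v=r.x; print(v,r.fun); print("post",W(v,(-45,0),70))
np.save("pics/hold.npy",v)
outs=[]
for c,(x,y,w,h) in((a,(165,155,80,120)),(b,(215,135,80,120))):
    k=5; im=cv2.resize(c["pixels"][y:y+h,x:x+w],None,fx=k,fy=k,interpolation=cv2.INTER_CUBIC)
    im=(255*(im/255.)**.5).astype(np.uint8)
    def pl(pts,z,col): cv2.polylines(im,[np.int32([(proj(c,W(v,l,z+v[3]))-(x-.5,y-.5))*k for l in pts])],True,col,1)
    pl([L[0],L[1],L[3],L[2]],10,(0,0,255))
    for z in(10,70): pl([(-57,-8),(-57,8),(-33,8),(-33,-8)],z,(255,255,0))
    pl([(40+26*np.cos(q),26*np.sin(q)) for q in np.linspace(0,6.2,24)],28,(255,0,0))
    outs.append(im)
cv2.imwrite("pics/crop3.png",np.hstack(outs))
```

```text
(array([562.09, 212.42,   8.84]), [0.1, 0.1])
(array([547.02, 264.85,   3.74]), [0.3, 0.3])
(array([696.34, 254.64,   7.52]), [0.5, 0.5])
(array([681.79, 307.33,   3.3 ]), [0.2, 0.2])
[621.59 259.59   0.31  -3.91] [-0.14  0.22  0.13 -0.12 -0.22 -0.6   0.13 -0.01 -0.63  0.36  0.73  0.18
 -0.64 -0.04  0.67 -0.24]
post [578.68 246.05  70.  ]
```

View pics/crop3.png

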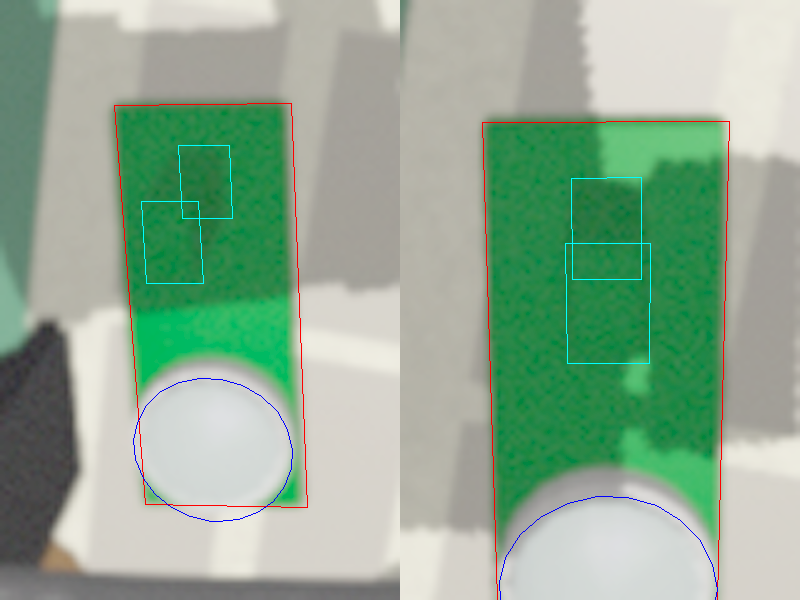

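The overlay matches: the red slide outline and cyan post lie on the holder, with the post foot at crop (605,180). The fingers centre at column ~257 and the post at ~256.6, so the tool is already aligned sideways. I go down and grip.

Emit:
step_arm:
  moves:
    - {"tx": -3.5,"ty": 0.5,"tz": 35,"roll": -0.008}
    - {"tx": -3.5,"ty": 0.5,"tz": 70,"roll": -0.008}
    - {"tx": -3.5,"ty": 0.5,"tz": 100,"roll": -0.008}
    - {"tx": -3.5,"ty": 0.5,"tz": 120,"roll": -0.008}
    - {"tx": -3.5,"ty": 0.5,"tz": 134,"roll": -0.008}
    - {"tx": -3.5,"ty": 0.5,"tz": 144,"roll": -0.008}
    - {"tx": -3.5,"ty": 0.5,"tz": 144,"roll": -0.008}
    - {"tx": -3.5,"ty": 0.5,"tz": 144,"roll": -0.008}
  grip: 60

```text
t: 2.42
eef_pos: [580.9, 245.6, 27.3]
tcp_rot: [3.142, 0.002, -2.831]
ft_force: [-0.2, 0.8, 0.0]
opening: 0.631
grip_force: 0.0
```

Emit:
step_arm:
  moves:
    - {"tx": 0,"ty": 0,"tz": 0,"roll": 0}
    - {"tx": 0,"ty": 0,"tz": 0,"roll": 0}
    - {"tx": 0,"ty": 0,"tz": 0,"roll": 0}
    - {"tx": 0,"ty": 0,"tz": 0,"roll": 0}
    - {"tx": 0,"ty": 0,"tz": 0,"roll": 0}
    - {"tx": 0,"ty": 0,"tz": 0,"roll": 0}
  grip: 5

```text
t: 2.92
eef_pos: [580.2, 244.9, 25.8]
tcp_rot: [3.141, 0.0, -2.831]
ft_force: [-0.1, -0.4, 0.6]
opening: 0.268
grip_force: 0.0
```

Emit:
step_arm:
  moves:
    - {"tx": 0,"ty": 0,"tz": 0,"roll": 0}
    - {"tx": 0,"ty": 0,"tz": 0,"roll": 0}
    - {"tx": 0,"ty": 0,"tz": 0,"roll": 0}
    - {"tx": 0,"ty": 0,"tz": 0,"roll": 0}

```text
t: 3.25
eef_pos: [580.1, 244.9, 25.7]
tcp_rot: [3.141, -0.0, -2.831]
ft_force: [0.4, -0.1, 0.9]
opening: 0.167
grip_force: 30.0
```

Emit:
step_arm:
  moves:
    - {"tx": 0,"ty": 0,"tz": -10,"roll": 0}
    - {"tx": 0,"ty": 0,"tz": -30,"roll": 0}
    - {"tx": 0,"ty": 0,"tz": -55,"roll": 0}
    - {"tx": 0,"ty": 0,"tz": -80,"roll": 0}
    - {"tx": 0,"ty": 0,"tz": -100,"roll": 0}
    - {"tx": 16,"ty": -15,"tz": -105,"roll": 0.03}
    - {"tx": 35,"ty": -32,"tz": -105,"roll": 0.07}
    - {"tx": 55,"ty": -51,"tz": -105,"roll": 0.12}
    - {"tx": 77,"ty": -71,"tz": -105,"roll": 0.17}
    - {"tx": 99,"ty": -92,"tz": -105,"roll": 0.22}
    - {"tx": 121,"ty": -112,"tz": -105,"roll": 0.27}
    - {"tx": 140,"ty": -130,"tz": -105,"roll": 0.31}

```text
t: 4.25
eef_pos: [485.0, 77.1, 131.0]
tcp_rot: [-3.142, -0.001, 3.139]
ft_force: [0.1, -0.5, -3.8]
opening: 0.167
grip_force: 30.0
```

Emit:
step_arm:
  moves:
    - {"tx": 12,"ty": -17,"tz": 0,"roll": 0}
    - {"tx": 18,"ty": -28,"tz": 0,"roll": 0}
    - {"tx": 18,"ty": -28,"tz": 0,"roll": 0}
    - {"tx": 18,"ty": -28,"tz": 0,"roll": 0}

```text
t: 4.58
eef_pos: [468.9, 50.2, 131.0]
tcp_rot: [3.141, 0.001, 3.141]
ft_force: [1.3, -0.4, -3.7]
opening: 0.168
grip_force: 30.0
```

```bash
python3 -c "
from h import *
from cell import env
snap('wrist3'); snap('top3','top')
s=env.state(); print(s['eef_pos'],s['tcp_rot'],s['opening'],s['grip_force'])
a=cv2.imread('pics/wrist3.png'); t=cv2.imread('pics/top3.png')
k=np.zeros((600,800,3),np.uint8)
k[:,:500]=cv2.resize(a[40:280,150:350],(500,600),interpolation=cv2.INTER_CUBIC)
k[:,500:]=cv2.resize(t[110:230,220:280],(300,600),interpolation=cv2.INTER_CUBIC)
k=(255*(k/255.)**.7).astype(np.uint8)
cv2.imwrite('pics/crop4.png',k)
"
```

```text
[469.17216931  50.88681478 130.78306341] [ 3.14141541e+00  6.84595094e-04 -3.14092257e+00] 0.16712088218794502 29.992471039295197
```

View pics/crop4.png

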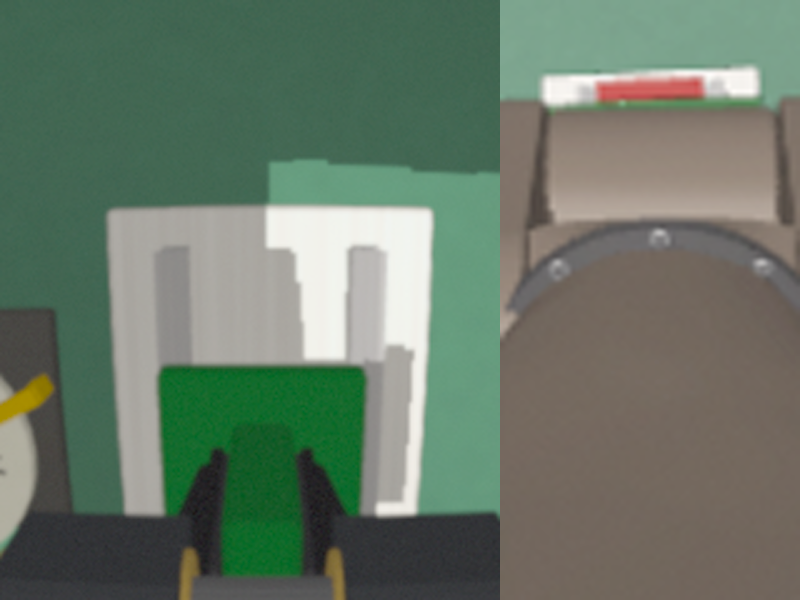

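The holder is held level and its lens end leads towards the bridge. The guide's near edge is at crop y=210, x=107–432. The rail ends are at y=247, with inner edges at x=190 and 347. The slide's near edge is at y=368, x=161–366.

Run:
```python
from h import *
np.set_printoptions(precision=1,suppress=True)
w=load("wrist3"); t=load("top0")
q=lambda x,y:(x/2.5+150-.3,y/2.5+40-.3)
P=lambda n,x,y,z:print(n,plane(w,q(x,y),z))
P("plate nL",108,210,6);P("plate nR",432,210,6)
P("plate fL",124,515,6);P("plate fR",418,515,6)
P("inner L",190,247,8);P("inner R",347,247,8);P("outerL",155,247,28);P("outerR",385,247,28)
P("slide nL",161,368,131-25.7+10);P("slide nR",366,368,131-25.7+10)
P("mark in",0,412,30);P("mark out",48,384,33)
f=.64
for n,p in dict(gL=(362,339),gR=(433,335),gTR=(425,193),gTL=(357,196),railLn=(377,330),railRn=(417.5,328),railLf=(374,232),railRf=(416,228)).items(): print(n,plane(t,np.array(p)*f-.2,20 if 'rail' in n else 6))
```

```text
plate nL [405.4 -11.    6. ]
plate nR [405.3 119.    6. ]
plate fL [539.6 -11.4   6. ]
plate fR [539.9 120.8   6. ]
inner L [420.9  22.1   8. ]
inner R [420.9  84.4   8. ]
outerL [418.5  10.9  28. ]
outerR [418.5  96.3  28. ]
slide nL [441.   24.1 115.3]
slide nR [441.   77.8 115.3]
mark in [482.8 -55.   30. ]
mark out [470.1 -32.5  33. ]
gL [405.1 116.6   6. ]
gR [406.7 -14.    6. ]
gTR [683.2 -13.7   6. ]
gTL [683.  117.5   6. ]
railLn [418.4  88.   20. ]
railRn [418.8  14.3  20. ]
railLf [604.5  86.9  20. ]
railRf [608.9   7.7  20. ]
```

Emit:
step_arm:
  moves:
    - {"tx": 0,"ty": 1,"tz": 15,"roll": 0}
    - {"tx": 0,"ty": 2.3,"tz": 35,"roll": 0}
    - {"tx": 0,"ty": 2.3,"tz": 50,"roll": 0}
    - {"tx": 0,"ty": 2.3,"tz": 62,"roll": 0}
    - {"tx": 0,"ty": 2.3,"tz": 62,"roll": 0}
    - {"tx": 0,"ty": 2.3,"tz": 62,"roll": 0}

```text
t: 5.18
eef_pos: [468.7, 53.3, 68.3]
tcp_rot: [3.141, -0.001, -3.14]
ft_force: [0.3, 0.8, -2.4]
opening: 0.166
grip_force: 30.0
```

```bash
python3 -c "
from h import *
snap('wrist4')
a=cv2.imread('pics/wrist4.png')
k=cv2.resize(a[20:220,125:385],(780,600),interpolation=cv2.INTER_CUBIC)
k=(255*(k/255.)**.7).astype(np.uint8)
cv2.imwrite('pics/crop5.png',k)
"
```

```text
(no output)
```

View pics/crop5.png

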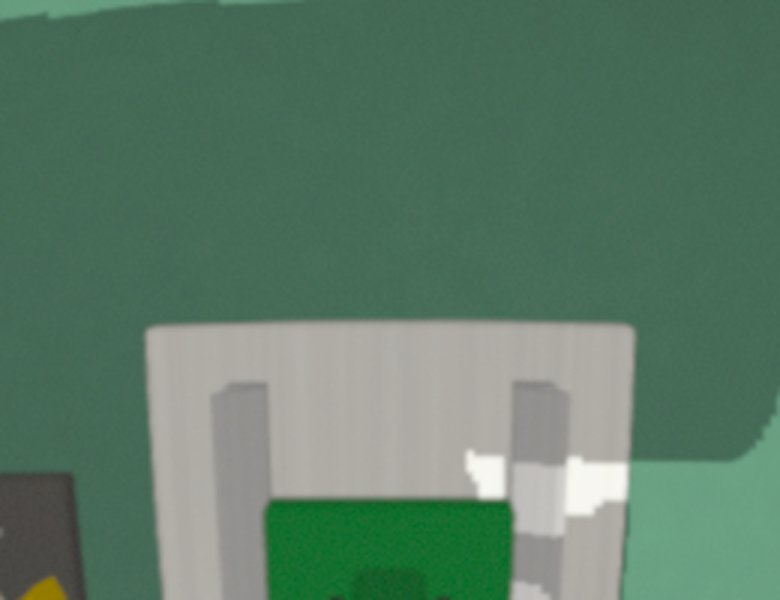

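The slide (x 265–512) is centred between the rails (inner edges 268 and 512, outer 211 and 569). I lower it into the channel.

Emit:
step_arm:
  moves:
    - {"tx": 0,"ty": 0.3,"tz": 10,"roll": 0}
    - {"tx": 0,"ty": 0.3,"tz": 19,"roll": 0}
    - {"tx": 0,"ty": 0.3,"tz": 26,"roll": 0}
    - {"tx": 0,"ty": 0.3,"tz": 30,"roll": 0}
    - {"tx": 0,"ty": 0.3,"tz": 33,"roll": 0}
    - {"tx": 0,"ty": 0.3,"tz": 33,"roll": 0}
    - {"tx": 0,"ty": 0.3,"tz": 33,"roll": 0}

```text
t: 5.82
eef_pos: [468.5, 53.0, 35.7]
tcp_rot: [3.141, -0.0, -3.141]
ft_force: [0.7, 0.1, -3.4]
opening: 0.163
grip_force: 30.0
```

Emit:
step_arm:
  moves:
    - {"tx": 0,"ty": 0,"tz": 1,"roll": 0}
    - {"tx": 0,"ty": 0,"tz": 1.5,"roll": 0}
    - {"tx": 0,"ty": 0,"tz": 1.5,"roll": 0}
    - {"tx": 0,"ty": 0,"tz": 1.5,"roll": 0}

```text
t: 6.15
eef_pos: [468.5, 53.0, 34.2]
tcp_rot: [3.142, 0.0, -3.141]
ft_force: [0.3, 0.0, -3.7]
opening: 0.167
grip_force: 30.0
```

Emit:
step_arm:
  moves:
    - {"tx": 0,"ty": 0,"tz": 0.7,"roll": 0}
    - {"tx": 0,"ty": 0,"tz": 1,"roll": 0}
    - {"tx": 0,"ty": 0,"tz": 1,"roll": 0}
    - {"tx": 0,"ty": 0,"tz": 1,"roll": 0}

```text
t: 6.48
eef_pos: [468.6, 53.0, 33.6]
tcp_rot: [3.142, 0.001, -3.141]
ft_force: [-0.0, -0.5, 5.8]
opening: 0.166
grip_force: 30.0
```

Emit:
step_arm:
  moves:
    - {"tx": -6,"ty": 0,"tz": -0.4,"roll": 0}
    - {"tx": -14,"ty": 0,"tz": -0.4,"roll": 0}
    - {"tx": -23,"ty": 0,"tz": -0.4,"roll": 0}
    - {"tx": -32,"ty": 0,"tz": -0.4,"roll": 0}
    - {"tx": -41,"ty": 0,"tz": -0.4,"roll": 0}
    - {"tx": -50,"ty": 0,"tz": -0.4,"roll": 0}
    - {"tx": -58,"ty": 0,"tz": -0.4,"roll": 0}
    - {"tx": -64,"ty": 0,"tz": -0.4,"roll": 0}
    - {"tx": -67,"ty": 0,"tz": -0.4,"roll": 0}
    - {"tx": -68,"ty": 0,"tz": -0.4,"roll": 0}
    - {"tx": -68,"ty": 0,"tz": -0.4,"roll": 0}

```text
t: 7.4
eef_pos: [537.0, 53.0, 33.6]
tcp_rot: [3.142, 0.0, -3.141]
ft_force: [-3.8, -0.4, 6.0]
opening: 0.166
grip_force: 30.0
```

Emit:
step_arm:
  moves:
    - {"tx": -1,"ty": 0,"tz": 0,"roll": 0}
    - {"tx": -2,"ty": 0,"tz": 0,"roll": 0}
    - {"tx": -3,"ty": 0,"tz": 0,"roll": 0}
    - {"tx": -4,"ty": 0,"tz": 0,"roll": 0}
    - {"tx": -5,"ty": 0,"tz": 0,"roll": 0}
    - {"tx": -6,"ty": 0,"tz": 0,"roll": 0}
    - {"tx": -6,"ty": 0,"tz": 0,"roll": 0}

```text
t: 7.98
eef_pos: [542.9, 53.0, 33.7]
tcp_rot: [3.142, 0.0, -3.141]
ft_force: [-4.1, 0.5, 5.6]
opening: 0.169
grip_force: 30.0
```

Emit:
step_arm:
  moves:
    - {"tx": -0.7,"ty": 0,"tz": 0,"roll": 0}
    - {"tx": -1.4,"ty": 0,"tz": 0,"roll": 0}
    - {"tx": -2,"ty": 0,"tz": 0,"roll": 0}
    - {"tx": -2.5,"ty": 0,"tz": 0,"roll": 0}
    - {"tx": -2.5,"ty": 0,"tz": 0,"roll": 0}

```text
t: 8.4
eef_pos: [545.1, 53.0, 33.6]
tcp_rot: [3.142, -0.0, -3.141]
ft_force: [-4.8, 1.5, 5.2]
opening: 0.166
grip_force: 30.0
```

Emit:
step_arm:
  moves:
    - {"tx": -0.7,"ty": 0,"tz": 0,"roll": 0}
    - {"tx": -1.4,"ty": 0,"tz": 0,"roll": 0}
    - {"tx": -1.4,"ty": 0,"tz": 0,"roll": 0}
    - {"tx": -1.4,"ty": 0,"tz": 0,"roll": 0}

```text
t: 8.73
eef_pos: [546.6, 53.0, 33.6]
tcp_rot: [3.142, -0.0, -3.141]
ft_force: [-5.1, -1.0, 4.9]
opening: 0.168
grip_force: 30.0
```

Emit:
step_arm:
  moves:
    - {"tx": -0.7,"ty": 0,"tz": 0,"roll": 0}
    - {"tx": -1.4,"ty": 0,"tz": 0,"roll": 0}
    - {"tx": -1.4,"ty": 0,"tz": 0,"roll": 0}
    - {"tx": -1.4,"ty": 0,"tz": 0,"roll": 0}

```text
t: 9.07
eef_pos: [547.1, 53.0, 33.6]
tcp_rot: [3.142, -0.002, -3.141]
ft_force: [-9.6, -0.3, 9.0]
opening: 0.167
grip_force: 30.0
```

Emit:
step_arm:
  moves:
    - {"tx": -0.7,"ty": 0,"tz": 0,"roll": 0}
    - {"tx": -1.4,"ty": 0,"tz": 0,"roll": 0}
    - {"tx": -1.4,"ty": 0,"tz": 0,"roll": 0}
    - {"tx": -1.4,"ty": 0,"tz": 0,"roll": 0}

```text
t: 9.4
eef_pos: [547.2, 53.0, 33.6]
tcp_rot: [3.142, -0.005, -3.141]
ft_force: [-14.7, -0.8, 11.7]
opening: 0.168
grip_force: 30.0
```

Contact: the force rose to -15 N at x = 547.2 with no further movement. I relax the push, release, and lift.

Emit:
step_arm:
  moves:
    - {"tx": 1.3,"ty": 0,"tz": -0.4,"roll": 0}
    - {"tx": 1.3,"ty": 0,"tz": -0.4,"roll": 0}

```text
t: 9.57
eef_pos: [547.2, 53.0, 33.6]
tcp_rot: [3.142, -0.002, -3.141]
ft_force: [-6.7, -1.0, 2.1]
opening: 0.164
grip_force: 30.0
```

Emit:
step_arm:
  moves:
    - {"tx": 0,"ty": 0,"tz": 0,"roll": 0}
    - {"tx": 0,"ty": 0,"tz": 0,"roll": 0}
    - {"tx": 0,"ty": 0,"tz": 0,"roll": 0}
    - {"tx": 0,"ty": 0,"tz": 0,"roll": 0}
  grip: 44

```text
t: 9.9
eef_pos: [548.5, 53.0, 34.0]
tcp_rot: [3.142, 0.001, -3.141]
ft_force: [0.5, -0.3, -0.7]
opening: 0.392
grip_force: 0.0
```

Emit:
step_arm:
  moves:
    - {"tx": 0,"ty": 0,"tz": -5,"roll": 0}
    - {"tx": 0,"ty": 0,"tz": -25,"roll": 0}
    - {"tx": 0,"ty": 0,"tz": -60,"roll": 0}
    - {"tx": 0,"ty": 0,"tz": -100,"roll": 0}
    - {"tx": 0,"ty": 0,"tz": -140,"roll": 0}
    - {"tx": 0,"ty": 0,"tz": -170,"roll": 0}
    - {"tx": 50,"ty": -40,"tz": -175,"roll": 0}
    - {"tx": 50,"ty": -80,"tz": -175,"roll": 0}
    - {"tx": 50,"ty": -120,"tz": -175,"roll": 0}
    - {"tx": 50,"ty": -143,"tz": -175,"roll": 0}
    - {"tx": 50,"ty": -143,"tz": -175,"roll": 0}
    - {"tx": 50,"ty": -143,"tz": -175,"roll": 0}

```text
t: 10.9
eef_pos: [497.8, -91.6, 209.4]
tcp_rot: [-3.141, 0.001, 3.138]
ft_force: [0.1, -0.1, -0.2]
opening: 0.467
grip_force: 0.0
```

```bash
python3 -c "
from h import *
from cell import env
snap('wrist5'); snap('scene5','scene')
s=env.state(); print(s['t'],s['eef_pos'],s['tcp_rot'],s['opening'])
a=cv2.imread('pics/wrist5.png'); t=cv2.imread('pics/scene5.png')
k=np.zeros((600,800,3),np.uint8)
k[:,:500]=cv2.resize(a[60:276,160:340],(500,600),interpolation=cv2.INTER_CUBIC)
k[:300,500:]=cv2.resize(t[175:295,195:315],(300,300),interpolation=cv2.INTER_CUBIC)
k[300:,500:]=cv2.resize(t[190:290,240:340],(300,300),interpolation=cv2.INTER_CUBIC)
cv2.imwrite('pics/crop6.png',k)
"
```

```text
11.0 [497.8580975  -89.71453262 209.10750009] [3.14136381e+00 1.78553944e-04 3.14140823e+00] 0.4642092289594203
```

View pics/crop6.png

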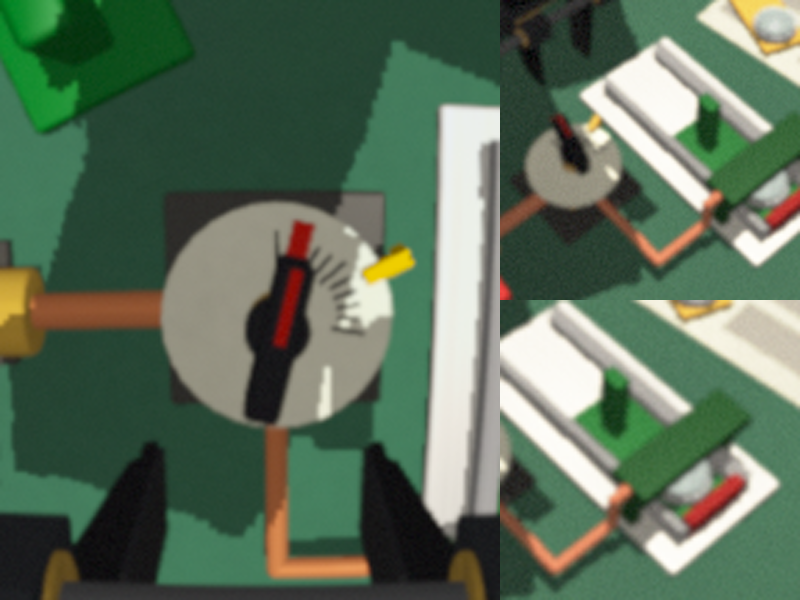

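The holder sits under the bridge with its lens against the red stop (lower right, lens (690,480), stop (710,505)). Dial view: dial centre (277,315), pointer tip (302,224), inner end of the red strip (283,345). The mark runs from inner (367,274) to outer (413,257). I work out the angles.

Run:
```python
from h import *
np.set_printoptions(precision=2,suppress=True)
w=load("wrist5"); t=load("top0"); s=load("scene0"); w1=load("wrist1")
k=500/180.
q=lambda x,y:((x+.5)/k+160-.5,(y+.5)/k+60-.5)
c5=lambda x,y:((x-400+.5)/5+275-.5,(y+.5)/5+155-.5)   # top crop1
sc=lambda x,y:((x-400+.5)/5+195-.5,(y-300+.5)/5+215-.5)
print("dial c",tri((w,q(277.5,315)),(t,c5(536,128)),(s,sc(547,429))))
print("mark outer",tri((w,q(413,257)),(t,c5(440,179)),(s,sc(601,334))))
print("ptr tip",tri((w,q(302,224)),(t,c5(531,193)),(s,sc(511,332))))
for z in(36,40,44):
    c=plane(w,q(277.5,315),z)
    d=plane(w,q(390,265.5),z+2)-c; m2=plane(w,q(413,257),z+2)-plane(w,q(367,274),z+2)
    # clockwise from -x: dir=(-cos a, +sin a)
    A=lambda d:np.degrees(np.arctan2(d[1],-d[0]))
    print(z,c,"mark",A(d),np.linalg.norm(d[:2]),A(m2))
for z in(60,75,86):
    d=plane(w,q(302,224),z)-plane(w,q(283,345),z); print("ptr",z,A(d),np.linalg.norm(d[:2]),plane(w,q(302,224),z),plane(w,q(283,345),z))
    e=plane(w,q(294,258),z)-plane(w,q(262,420),z); print("bar",A(e),np.linalg.norm(e[:2]),(plane(w,q(294,258),z)+plane(w,q(262,420),z))/2)
# top view
d=plane(t,c5(531,185),75)-plane(t,c5(545,110),75);print("top ptr",A(d))
d=plane(t,c5(460,172),42)-plane(t,c5(536,128),40);print("top mark",A(d),d)
```

```text
dial c (array([495.44, -85.84,  42.74]), [0.7, 1.6, 1.2])
mark outer (array([468.98, -29.72,  46.32]), [0.7, 2.1, 1.6])
ptr tip (array([453.45, -76.18,  72.95]), [0.6, 2.5, 3.0])
36 [496.58 -85.2   36.  ] mark 65.20669435889602 52.28890620125244 69.05224235575272
40 [495.67 -85.27  40.  ] mark 65.20115196818097 51.67922660595444 69.05224235575274
44 [494.76 -85.34  44.  ] mark 65.19547724493782 51.06954750577882 69.05224235575275
ptr 60 8.511340772479512 49.21105672895526 [454.8  -76.11  60.  ] [503.47 -83.4   60.  ]
bar 10.749864051627272 68.39209632625531 [501.82 -85.55  60.  ]
ptr 75 8.511340772479505 46.904387136203994 [453.09 -76.82  75.  ] [499.48 -83.76  75.  ]
bar 10.749864051627263 65.1863539694272 [497.91 -85.82  75.  ]
ptr 86 8.511340772479496 45.2128294348531 [451.84 -77.34  86.  ] [496.55 -84.03  86.  ]
bar 10.749864051627265 62.83547624108648 [495.04 -86.01  86.  ]
top ptr 14.170067757845631
top mark 61.84452236376892 [-23.92  44.7    2.  ]
```

Emit:
step_arm:
  moves:
    - {"tx": 2.5,"ty": 4,"tz": 40,"roll": 0.1}
    - {"tx": 2.5,"ty": 4,"tz": 80,"roll": 0.19}
    - {"tx": 2.5,"ty": 4,"tz": 110,"roll": 0.19}
    - {"tx": 2.5,"ty": 4,"tz": 130,"roll": 0.19}
    - {"tx": 2.5,"ty": 4,"tz": 142,"roll": 0.19}
    - {"tx": 2.5,"ty": 4,"tz": 147,"roll": 0.19}
    - {"tx": 2.5,"ty": 4,"tz": 147,"roll": 0.19}
    - {"tx": 2.5,"ty": 4,"tz": 147,"roll": 0.19}

```text
t: 11.67
eef_pos: [495.8, -85.4, 62.4]
tcp_rot: [3.142, 0.0, 2.953]
ft_force: [1.2, -0.1, -0.1]
opening: 0.462
grip_force: 0.0
```

Emit:
step_arm:
  moves:
    - {"tx": 0,"ty": 0,"tz": 0,"roll": 0}
    - {"tx": 0,"ty": 0,"tz": 0,"roll": 0}
    - {"tx": 0,"ty": 0,"tz": 0,"roll": 0}
    - {"tx": 0,"ty": 0,"tz": 0,"roll": 0}
    - {"tx": 0,"ty": 0,"tz": 0,"roll": 0}
    - {"tx": 0,"ty": 0,"tz": 0,"roll": 0}
    - {"tx": 0,"ty": 0,"tz": 0,"roll": 0}
  grip: 4

```text
t: 12.25
eef_pos: [495.7, -86.1, 62.5]
tcp_rot: [3.142, 0.001, 2.952]
ft_force: [-0.4, 2.2, 7.2]
opening: 0.257
grip_force: 30.0
```

```bash
python3 -c "
from cell import env
s=env.state(); print(s['t'],s['joints'],s['moment'])"
```

```text
12.25 [-3.03423364e-01  5.43915449e-01  2.00228228e+00  3.62567988e-04
  5.94357506e-01 -1.68456627e+00] [0.32000182 0.07816427 0.00168445]
```

The opening of 24 mm shows the pads on the round hub below the bar. I re-grip 8 mm higher, on the bar itself.

Emit:
step_arm:
  moves:
    - {"tx": 0,"ty": 0,"tz": 0,"roll": 0}
    - {"tx": 0,"ty": 0,"tz": 0,"roll": 0}
    - {"tx": 0,"ty": 0,"tz": -4,"roll": 0}
    - {"tx": 0,"ty": 0,"tz": -8,"roll": 0}
    - {"tx": 0,"ty": 0,"tz": -8,"roll": 0}
  grip: 36

```text
t: 12.67
eef_pos: [495.7, -86.2, 70.7]
tcp_rot: [-3.142, 0.001, 2.952]
ft_force: [0.6, -0.5, -0.1]
opening: 0.376
grip_force: 0.0
```

Emit:
step_arm:
  moves:
    - {"tx": 0,"ty": 0,"tz": 0,"roll": 0}
    - {"tx": 0,"ty": 0,"tz": 0,"roll": 0}
    - {"tx": 0,"ty": 0,"tz": 0,"roll": 0}
    - {"tx": 0,"ty": 0,"tz": 0,"roll": 0}
    - {"tx": 0,"ty": 0,"tz": 0,"roll": 0}
    - {"tx": 0,"ty": 0,"tz": 0,"roll": 0}
    - {"tx": 0,"ty": 0,"tz": 0,"roll": 0}
  grip: 4

```text
t: 13.25
eef_pos: [495.7, -86.1, 70.3]
tcp_rot: [3.142, 0.001, 2.952]
ft_force: [-0.2, 1.8, 6.2]
opening: 0.148
grip_force: 32.9
```

Emit:
step_arm:
  moves:
    - {"tx": 0,"ty": 0,"tz": 0,"roll": 0.06}
    - {"tx": 0,"ty": 0,"tz": 0,"roll": 0.16}
    - {"tx": 0,"ty": 0,"tz": 0,"roll": 0.27}
    - {"tx": 0,"ty": 0,"tz": 0,"roll": 0.38}
    - {"tx": 0,"ty": 0,"tz": 0,"roll": 0.49}
    - {"tx": 0,"ty": 0,"tz": 0,"roll": 0.6}
    - {"tx": 0,"ty": 0,"tz": 0,"roll": 0.71}
    - {"tx": 0,"ty": 0,"tz": 0,"roll": 0.82}
    - {"tx": 0,"ty": 0,"tz": 0,"roll": 0.91}
    - {"tx": 0,"ty": 0,"tz": 0,"roll": 0.95}
    - {"tx": 0,"ty": 0,"tz": 0,"roll": 0.95}
    - {"tx": 0,"ty": 0,"tz": 0,"roll": 0.95}

```text
t: 14.25
eef_pos: [496.0, -85.7, 70.3]
tcp_rot: [3.14, 0.0, 2.001]
ft_force: [2.9, 4.3, 5.0]
opening: 0.149
grip_force: 32.7
```

```bash
python3 -c "
from h import *
from cell import env
snap('wrist6')
s=env.state(); print(s['t'],s['eef_pos'],s['tcp_rot'],s['opening'],s['moment'])
a=cv2.imread('pics/wrist6.png')
k=cv2.resize(a[80:260,150:360],(700,600),interpolation=cv2.INTER_CUBIC)
k=(255*(k/255.)**.7).astype(np.uint8)
cv2.imwrite('pics/crop7.png',k)
"
```

```text
14.3 [496.01141334 -85.70671499  70.26788218] [3.14012489e+00 3.27076720e-04 2.00129787e+00] 0.1481178603303345 [ 0.84927196 -0.29060687 -0.09327923]
```

View pics/crop7.png

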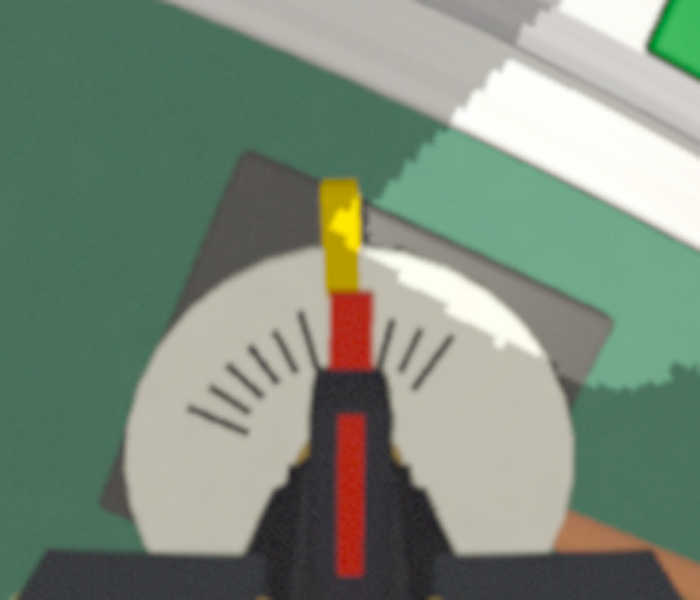

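The pointer tip is at (351,295) and the mark runs (344,292)–(340,182). The dial centre column is ≈349, so the mark lies about 2° further counterclockwise. I correct by -0.036 rad, release, and look again.

Emit:
step_arm:
  moves:
    - {"tx": 0,"ty": 0,"tz": 0,"roll": -0.02}
    - {"tx": 0,"ty": 0,"tz": 0,"roll": -0.036}
    - {"tx": 0,"ty": 0,"tz": 0,"roll": -0.036}
    - {"tx": 0,"ty": 0,"tz": 0,"roll": -0.036}

```text
t: 14.63
eef_pos: [495.9, -85.7, 70.3]
tcp_rot: [3.14, 0.0, 2.038]
ft_force: [2.8, 4.8, 5.0]
opening: 0.141
grip_force: 32.3
```

Emit:
step_arm:
  moves:
    - {"tx": 0,"ty": 0,"tz": 0,"roll": 0}
    - {"tx": 0,"ty": 0,"tz": 0,"roll": 0}
    - {"tx": 0,"ty": 0,"tz": 0,"roll": 0}
    - {"tx": 0,"ty": 0,"tz": -10,"roll": 0}
    - {"tx": 0,"ty": 0,"tz": -40,"roll": 0}
    - {"tx": 0,"ty": 0,"tz": -70,"roll": 0}
    - {"tx": 0,"ty": 0,"tz": -70,"roll": 0}
    - {"tx": 0,"ty": 0,"tz": -70,"roll": 0}
  grip: 44

```text
t: 15.3
eef_pos: [495.9, -86.2, 141.5]
tcp_rot: [3.139, 0.002, 2.038]
ft_force: [0.2, 0.1, 0.9]
opening: 0.461
grip_force: 0.0
```

```bash
python3 -c "
from h import *
from cell import env
snap('wrist7')
s=env.state(); print(s['t'],s['eef_pos'],s['tcp_rot'],s['opening'])
a=cv2.imread('pics/wrist7.png')
k=np.zeros((600,800,3),np.uint8)
k[:,:500]=cv2.resize(a[105:255,195:320],(500,600),interpolation=cv2.INTER_CUBIC)
k[:225,500:]=cv2.resize(a,(300,225),interpolation=cv2.INTER_AREA)
cv2.imwrite('pics/crop8.png',k)
"
```

```text
15.35 [495.29076336 -86.014709   140.30580495] [3.14090918e+00 5.35421682e-04 2.03779838e+00] 0.4625884398892737
```

View pics/crop8.png

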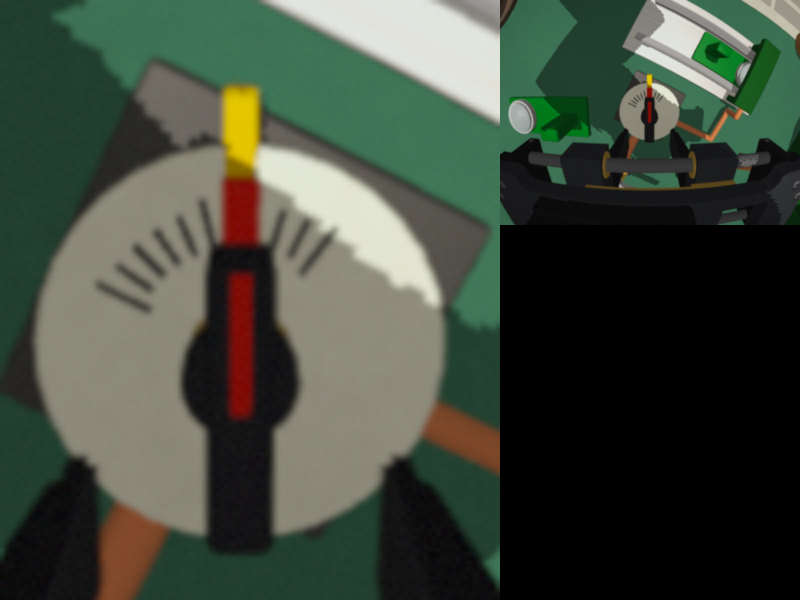

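The pointer (x≈241 throughout) lines up with the mark (x≈241); the dial centre is at x≈240. The drip valve is done, so I move above the supply lever and measure it.

Emit:
step_arm:
  moves:
    - {"tx": -10,"ty": 0,"tz": -30,"roll": -0.1}
    - {"tx": -40,"ty": -2,"tz": -30,"roll": -0.2}
    - {"tx": -75,"ty": -3,"tz": -30,"roll": -0.32}
    - {"tx": -110,"ty": -4,"tz": -30,"roll": -0.44}
    - {"tx": -140,"ty": -5,"tz": -30,"roll": -0.56}
    - {"tx": -154,"ty": -5,"tz": -30,"roll": -0.68}
    - {"tx": -154,"ty": -5,"tz": -30,"roll": -0.8}
    - {"tx": -154,"ty": -5,"tz": -30,"roll": -0.92}
    - {"tx": -154,"ty": -5,"tz": -30,"roll": -1.04}
    - {"tx": -154,"ty": -5,"tz": -30,"roll": -1.104}
    - {"tx": -154,"ty": -5,"tz": -30,"roll": -1.104}
    - {"tx": -154,"ty": -5,"tz": -30,"roll": -1.104}

```text
t: 16.35
eef_pos: [559.9, -225.6, 168.8]
tcp_rot: [3.141, -0.002, 3.139]
ft_force: [-0.6, 0.5, 0.5]
opening: 0.461
grip_force: 0.0
```

```bash
cat >> h.py <<'E'
def red(c,box=None):
    p=c["pixels"].astype(int); m=((p[...,2]>90)&(p[...,1]<70)&(p[...,0]<70)).astype(np.uint8)
    n,l,s,ce=cv2.connectedComponentsWithStats(m)
    out=[]
    for i in range(1,n):
        if s[i,4]>25:
            y,x=np.where(l==i); out.append((s[i].tolist(),np.round(cv2.boxPoints(cv2.minAreaRect(np.stack([x,y],1).astype(np.float32))),1).tolist()))
    return out
E
python3 -c "
from h import *
from cell import env
snap('wrist8')
s=env.state(); print(s['t'],s['eef_pos'],s['tcp_rot'],s['joints'])
for n in('wrist8','wrist7','wrist5','top0','scene0'):
  print(n)
  for r in red(load(n)): print(r)
a=cv2.imread('pics/wrist8.png')
k=cv2.resize(a[0:288,64:448],(800,600),interpolation=cv2.INTER_CUBIC)
cv2.imwrite('pics/crop9.png',k)
"
```

```text
16.4 [ 559.98645234 -225.66093619  169.0113647 ] [ 3.14078075e+00 -1.35436956e-03  3.13917949e+00] [-4.92474741e-01  5.09322673e-01  1.66307327e+00  9.55613888e-05
  9.70773820e-01 -2.06091138e+00]
wrist8
([408, 110, 24, 24, 199], [[406.5, 130.8000030517578], [427.1000061035156, 107.4000015258789], [437.0, 116.19999694824219], [416.3999938964844, 139.5]])
([242, 162, 19, 58, 974], [[241.1999969482422, 218.89999389648438], [243.10000610351562, 161.60000610351562], [260.5, 162.10000610351562], [258.6000061035156, 219.5]])
wrist7
([250, 149, 10, 17, 146], [[250.0, 149.0], [259.0, 149.0], [259.0, 165.0], [250.0, 165.0]])
([253, 174, 5, 35, 174], [[253.0, 174.0], [257.0, 174.0], [257.0, 208.0], [253.0, 208.0]])
([382, 185, 20, 16, 133], [[381.8999938964844, 190.89999389648438], [386.0, 183.8000030517578], [402.79998779296875, 193.39999389648438], [398.70001220703125, 200.5]])
([302, 206, 49, 29, 293], [[301.20001220703125, 213.89999389648438], [305.1000061035156, 205.89999389648438], [351.0, 227.8000030517578], [347.1000061035156, 235.8000030517578]])
([217, 231, 19, 39, 149], [[207.0, 26
[... 2952 characters left out ...]
402.0, 273.0], [398.0, 370.0]])
([181, 277, 18, 21, 166], [[179.10000610351562, 280.5], [186.39999389648438, 274.6000061035156], [200.8000030517578, 292.20001220703125], [193.60000610351562, 298.20001220703125]])
([457, 278, 49, 43, 75], [[457.0, 278.0], [460.79998779296875, 273.70001220703125], [508.3999938964844, 316.20001220703125], [504.6000061035156, 320.5]])
([279, 313, 29, 25, 326], [[278.3999938964844, 321.70001220703125], [285.3999938964844, 311.8999938964844], [308.5, 328.29998779296875], [301.3999938964844, 338.20001220703125]])
([412, 349, 57, 35, 76], [[405.6000061035156, 370.5], [463.79998779296875, 340.79998779296875], [470.20001220703125, 353.29998779296875], [412.0, 383.0]])
```

View pics/crop9.png

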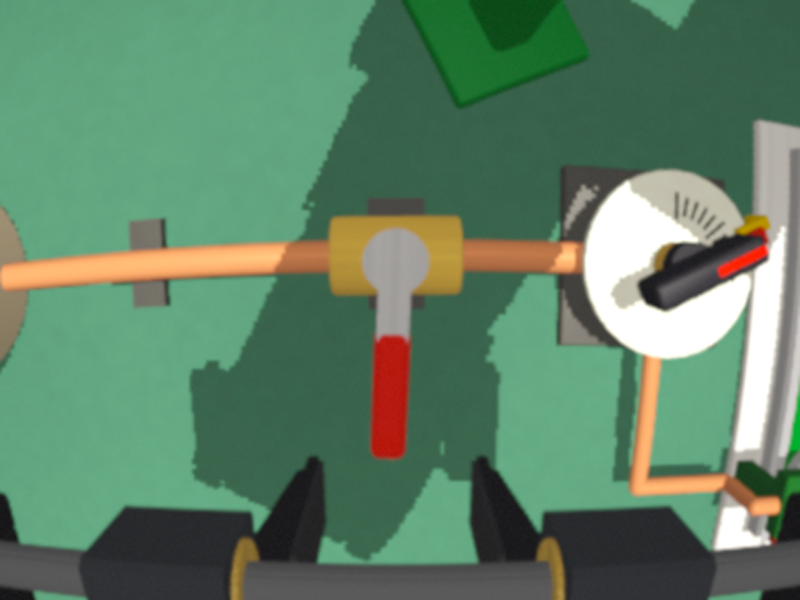

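The lever's red sleeve runs from (392,337) to (389,457) in the crop and the axis cap is at (396,260). The fingers lie symmetrically beyond the tip. I triangulate the sleeve.

Run:
```python
from h import *
np.set_printoptions(precision=1,suppress=True)
w8,w5,s,t=map(load,("wrist8","wrist5","scene0","top0"))
print("tip",tri((w8,(250,219.2)),(w5,(141,244.3))),tri((w8,(250,219.2)),(s,(197.2,295.2))),tri((w8,(250,219.2)),(w5,(141,244.3)),(s,(197.2,295.2))))
print("base",tri((w8,(251.8,161.9)),(w5,(137.8,208.5))),tri((w8,(251.8,161.9)),(s,(182.8,277.5))))
for z in(55,65,72): print(z,plane(w8,(250,219.2),z),plane(w8,(251.8,161.9),z),plane(w8,(396/2.0833+64,260/2.0833),z))
```

```text
tip (array([ 582.8, -230.8,   68. ]), [5.1, 5.1]) (array([ 587.1, -228.6,   71.3]), [1.0, 1.0]) (array([ 583.9, -229.6,   67. ]), [4.3, 6.2, 3.1])
base (array([ 530.5, -227.8,   69.3]), [0.6, 0.6]) (array([ 530.6, -227.5,   71.5]), [0.0, 0.0])
55 [ 593.3 -229.8   55. ] [ 533.7 -227.7   55. ] [ 497.6 -225.4   55. ]
65 [ 589.3 -229.7   65. ] [ 531.8 -227.6   65. ] [ 497.  -225.4   65. ]
72 [ 586.6 -229.6   72. ] [ 530.5 -227.6   72. ] [ 496.6 -225.4   72. ]
```

Emit:
step_arm:
  moves:
    - {"tx": 0,"ty": -2.9,"tz": 35,"roll": 0.04}
    - {"tx": 0,"ty": -2.9,"tz": 70,"roll": 0.04}
    - {"tx": 0,"ty": -2.9,"tz": 95,"roll": 0.04}
    - {"tx": 0,"ty": -2.9,"tz": 110,"roll": 0.04}
    - {"tx": 0,"ty": -2.9,"tz": 119,"roll": 0.04}
    - {"tx": 0,"ty": -2.9,"tz": 119,"roll": 0.04}
    - {"tx": 0,"ty": -2.9,"tz": 119,"roll": 0.04}

```text
t: 16.98
eef_pos: [560.4, -228.8, 51.1]
tcp_rot: [3.141, -0.0, 3.101]
ft_force: [-0.1, -0.2, 0.4]
opening: 0.461
grip_force: 0.0
```

Emit:
step_arm:
  moves:
    - {"tx": 0,"ty": 0,"tz": 0,"roll": 0}
    - {"tx": 0,"ty": 0,"tz": 0,"roll": 0}
    - {"tx": 0,"ty": 0,"tz": 0,"roll": 0}
    - {"tx": 0,"ty": 0,"tz": 0,"roll": 0}
    - {"tx": 0,"ty": 0,"tz": 0,"roll": 0}
    - {"tx": 0,"ty": 0,"tz": 0,"roll": 0}
    - {"tx": 0,"ty": 0,"tz": 0,"roll": 0}
  grip: 4

```text
t: 17.57
eef_pos: [560.5, -228.8, 51.3]
tcp_rot: [-3.141, 0.001, 3.102]
ft_force: [-0.7, 0.4, 3.6]
opening: 0.163
grip_force: 30.0
```

Gripped: the opening is 15.5 mm, which matches the 16 mm lever. I swing it clockwise.

Emit:
step_arm:
  moves:
    - {"tx": 0.1,"ty": -3.9,"tz": 0,"roll": 0.06}
    - {"tx": 0.9,"ty": -11,"tz": 0,"roll": 0.17}
    - {"tx": 2.5,"ty": -18,"tz": 0,"roll": 0.28}
    - {"tx": 4.9,"ty": -24.7,"tz": 0,"roll": 0.39}
    - {"tx": 8,"ty": -31.2,"tz": 0,"roll": 0.5}
    - {"tx": 11.7,"ty": -37.2,"tz": 0,"roll": 0.61}
    - {"tx": 16.1,"ty": -42.9,"tz": 0,"roll": 0.72}
    - {"tx": 21.1,"ty": -48,"tz": 0,"roll": 0.83}
    - {"tx": 26.6,"ty": -52.5,"tz": 0,"roll": 0.94}
    - {"tx": 32.7,"ty": -56.4,"tz": 0,"roll": 1.05}
    - {"tx": 39,"ty": -59.6,"tz": 0,"roll": 1.16}
    - {"tx": 44.5,"ty": -61.7,"tz": 0,"roll": 1.25}

```text
t: 18.57
eef_pos: [513.7, -287.5, 51.3]
tcp_rot: [3.14, -0.001, 1.845]
ft_force: [7.6, 12.2, 5.0]
opening: 0.163
grip_force: 30.0
```

Emit:
step_arm:
  moves:
    - {"tx": 0.2,"ty": -5.2,"tz": 0,"roll": 0.08}
    - {"tx": 0.8,"ty": -10.4,"tz": 0,"roll": 0.16}
    - {"tx": 1.6,"ty": -14.2,"tz": 0,"roll": 0.22}
    - {"tx": 2.2,"ty": -16.7,"tz": 0,"roll": 0.26}
    - {"tx": 2.6,"ty": -18.3,"tz": 0,"roll": 0.285}
    - {"tx": 2.6,"ty": -18.3,"tz": 0,"roll": 0.285}
    - {"tx": 2.6,"ty": -18.3,"tz": 0,"roll": 0.285}

```text
t: 19.15
eef_pos: [497.1, -289.8, 51.3]
tcp_rot: [3.138, -0.0, 1.567]
ft_force: [14.1, 14.0, 2.1]
opening: 0.166
grip_force: 30.1
```

Emit:
step_arm:
  moves:
    - {"tx": -0.5,"ty": -1,"tz": 0,"roll": 0.01}
    - {"tx": -1,"ty": -2,"tz": 0,"roll": 0.02}
    - {"tx": -1,"ty": -2,"tz": 0,"roll": 0.02}
    - {"tx": -1,"ty": -2,"tz": 0,"roll": 0.02}

```text
t: 19.48
eef_pos: [496.9, -290.0, 51.4]
tcp_rot: [3.135, -0.001, 1.548]
ft_force: [27.2, 22.3, -1.6]
opening: 0.17
grip_force: 30.5
```

Pushed 2 mm further, the tool moved only 0.2 mm and the force rose to 27 N: the lever is at its stop. I relax, release, and retreat.

Emit:
step_arm:
  moves:
    - {"tx": 1,"ty": 2,"tz": 0,"roll": -0.02}
    - {"tx": 1,"ty": 2,"tz": 0,"roll": -0.02}

```text
t: 19.65
eef_pos: [497.2, -289.8, 51.3]
tcp_rot: [3.139, -0.0, 1.569]
ft_force: [13.3, 13.3, 1.7]
opening: 0.165
grip_force: 30.0
```

Emit:
step_arm:
  moves:
    - {"tx": 0,"ty": 0,"tz": 0,"roll": 0}
    - {"tx": 0,"ty": 0,"tz": 0,"roll": 0}
    - {"tx": 0,"ty": 0,"tz": 0,"roll": 0}
    - {"tx": 0,"ty": 0,"tz": 0,"roll": 0}
    - {"tx": 0,"ty": 0,"tz": -10,"roll": 0}
    - {"tx": 0,"ty": 0,"tz": -40,"roll": 0}
    - {"tx": 0,"ty": 0,"tz": -80,"roll": 0}
    - {"tx": 0,"ty": 0,"tz": -120,"roll": 0}
    - {"tx": 0,"ty": 0,"tz": -150,"roll": 0}
    - {"tx": 0,"ty": 0,"tz": -150,"roll": 0}
    - {"tx": 0,"ty": 0,"tz": -150,"roll": 0}
  grip: 50

```text
t: 20.57
eef_pos: [495.3, -291.6, 203.1]
tcp_rot: [3.139, 0.002, 1.567]
ft_force: [0.1, -0.6, -0.7]
opening: 0.526
grip_force: 0.0
```

```bash
python3 -c "
from h import *
from cell import env
snap('wrist9'); snap('scene9','scene')
s=env.state(); print(s['t'],s['eef_pos'],s['ft_force'])
a=cv2.imread('pics/wrist9.png');b=cv2.imread('pics/scene9.png')
k=np.vstack([cv2.resize(a[40:240,20:400],(798,420)),cv2.resize(b[180:300,100:360],(798,368))])
k=cv2.resize(k,(610,600))
cv2.imwrite('pics/crop10.png',k)
"
```

```text
20.6667 [ 494.55454488 -291.01924067  200.46878424] [-0.96474336 -0.05470161 -0.3115473 ]
```

View pics/crop10.png

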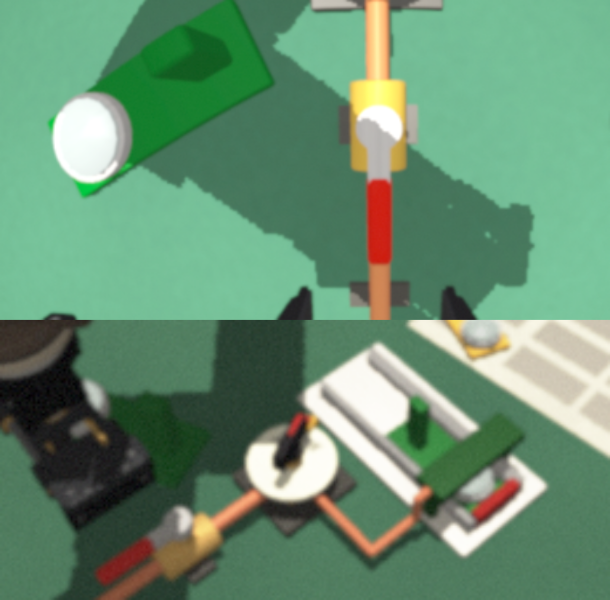

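The lever (red, x≈380, y 180–262) lies over the pipe and in line with it. The holder is home under the bridge, the pointer is on the mark, and the gripper is clear, so I hand the job in.

```bash
python3 -c "
from cell import env
print(env.job_done())"
```

```text
the job is handed in; nothing more can be done
None
```

I handed in the job at about 21 s: the green holder is against the end stop under the bridge, the drip pointer is on the yellow mark, and the supply valve is fully open; no verdict came back.

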